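# Shift a rail hanger to the middle station and hang the button basket from it

### The arm

A 6-joint arm with a two-finger parallel gripper is mounted at the origin on the work surface. World frame = base frame: x ahead of the robot, y to its left, z up, the work surface at z = 0. Lengths are in m, angles in rad, forces in N, time in s.
With the tool pointing down it reaches from about 0.275 to 1 m from the base axis. Payload 8.4 kg.
Tool frame: the origin (TCP) lies midway between the tips of the shut fingers; the grasp point (between the pads) lies 19 mm behind it; z points along the fingers, y is the direction in which the jaws open and shut (so a half turn about z gives the same grasp; the last joint's range is limited). The gripper opens to 85 mm and grips with 20 to 120 N. Pads are 22 mm wide; open, the fingers measure 114 mm over their backs; the gripper's body (76 mm by 85 mm) begins 54 mm behind the grasp point. The pads swing forward as they close: fully open they stand 13 mm farther back than shut.
Start: joints at [-1.176, 0.353, 1.633, -0, 1.155, -0.002], TCP at [0.242, -0.576, 0.231] pointing down, gripper open.
Joint ranges: [-2.63, 2.63], [-0.92, 2.1], [0.06, 2.66], [-1.3, 4.44], [0, 2.69], [-3.02, 3.02]. Speed limits (rad/s): [2.22, 2.22, 2.79, 3.14, 3.14, 3.14].

### API

Orientations are given as a unit quaternion [w, x, y, z].
In Python, from plant import bot gives the robot as it stands. The module is installed in compiled form; this text tells all that it offers. Calls block until the motion is done:
- bot.move_pose(position, orientation): joint-space move of the TCP to a pose.
- bot.servo_line(position, frame=None, feed=0.15, f_stop=None): straight line of the TCP; frame=None keeps the orientation; feed is the mean speed in m/s. With f_stop (N) it stops when the force on the tool has changed by that much, and returns True; else False.
- bot.move_j(angles): joint-space move.
- bot.release() and bot.close(newtons=None): open the fingers fully, or close them until they stop; newtons is the grip in N (None keeps the last).
- bot.sleep(seconds).
- bot.inverse_kinematics(position, orientation): joint angles nearest the present ones, or None.
- bot.get_obs(): the state.
- bot.get_image(name): name is "side" or "top" or "wrist"; returns (picture, depth): 384x512x3 uint8, red, green, blue; 384x512 float32, m along the optical axis (not along the pixel's ray), 0 where there is no reading.
- bot.camera_params(name): a dict with "fx", "fy", "cx", "cy" (pixels), "rvec" (rotation vector, rad) and "tvec" (3), from world to camera coordinates, as OpenCV has them; the wrist camera has in their place "T_tool_cam" (4x4, takes a point from camera to tool coordinates, whose origin is the TCP and whose axes are the flange's). Camera axes: x right, y down, z forward; pixel columns grow to the right and rows downward; lengths in m; the calibration is good to about 2 mm. A picture is of the moment at which its call begins: read the wrist's pose just before it. camera_params takes no time and is no camera call.
A pose or a line that the arm cannot do raises bot.Unreachable and nothing moves.
- bot.job_done(): hands the job in, once; it reports no verdict.
The state is a dict: "time_s": time; "joint_pos": joint angles; "joint_vel": joint speeds; "effort": joint torques, N m; "ee_pos": TCP position; "tcp_rot": TCP orientation; "ft_force": force on the tool from outside, world axes, zero at the start; "ft_torque": the same for the moment, N m; "grip_width": finger opening in m.
Only numpy, scipy, OpenCV 4.12 (cv2) and the standard library are available. Lean on these libraries where they do the work, as an engineer would, in place of code of your own. Each camera call takes 0.05 s, during which the arm holds its last target.

### The job

On the craft rail, lift the empty hanger over the stop lug that keeps it at the end, slide it along and seat it between the two lugs in the middle of the rail, and let it go. Then hang the wire basket of buttons by its hook from the hanger's lower loop and let it hang free, keeping the basket upright all the time so that no button spills. Leave the hanger with the cup, the needle jar and the mug where they are.

Things in the scene. Friction and masses are not known exactly. Their poses are not given: they have to be found in the camera images.
- rail: Fixed black iron rail: flat bar on edge, 8 mm thick, 14 deep, 470 long along its y, top edge 325 mm above the table, on a 22 mm pipe post with 76 mm flange at each end (y +-235). Origin on the table under the bar's middle; x level, across the bar, away from the robot (yaw within 0.2 rad of the world); z up. Stations at y -120, 0, +120 mm.
- rail_middle (a point): Middle station: centre of the bar's top edge, 325 mm above the rail's origin. Each station is a 28 mm gap between two square stop lugs on the top edge, 10 mm high, 8 mm long along the bar, as thick as the bar, their centres 18 mm either side of the station. Between stations the edge is plain.
- hanger: Empty steel hanger, about 160 g, loose but captive at the left or right end station: a closed strap eye round the bar, 23 mm across it, 16 mm along it, from 5 mm above to 45 mm below the origin, with a wire loop beneath. Origin: underside of the eye's top strap, which rests on the bar's top edge; axes as the rail's. Clears a lug at 10 mm of lift; the eye meets the bar's underside at 26 mm.
- hanger_loop (a point): Top of the level lower bar, at its middle, of the empty hanger's lower loop: a stirrup of 6 mm wire in the plane of the rail, 105 mm below the hanger's origin. Opening above it: 54 mm wide along the rail, 45 mm high at the sides, 52 mm at the middle. It swings a few degrees. The rail is straight above it, so a hand from straight above cannot get under.
- basket: Wire basket of wooden buttons, about 240 g (up to 340), on the table on the robot's side of the rail: 100 mm (x) by 110 (y) by 45 high; a wire bail along y tops out 84 mm up and carries a flat strap stem with a hook. Origin: centre of the underside; x away from the robot (within 0.35 rad of the rail's x), z up. The hook opens downward, its tip on the +x side.
- basket_stem (a point): Place to grip on the basket's stem: 118 mm above the underside, 25 mm to the -x side of the basket's middle. The stem is a flat upright strap, 16 mm wide along the basket's y, 5 mm thick, from 92 to 178 mm up. Pinch it by the 16 mm width, the hand leaning back to the robot some 25 to 45 degrees (fingers towards +x and down), to keep clear of loop and rail.
- basket_hook (a point): Inside top of the basket's hook, where the loop's lower bar bears when it hangs: over the basket's middle, 192 mm above the underside. Throat 34 mm wide along x (stem side -22 mm, tip side +12 mm), strap 16 mm wide, 5 mm thick; the tip (at x +14.5 mm) ends 19 mm below this point, the hook's back is 5 mm above it.
- cup_hanger: Second hanger of the same make at the other end station; its loop already carries a tin cup of crochet hooks (68 mm across, bottom 215 mm below the origin). Origin as the empty hanger's. Leave it alone.
- needle_jar: Blue ceramic jar, 80 mm across, 125 mm high, needles standing to about 220 mm, behind the rail on one side. Origin: centre of the underside. Leave it alone.
- mug: White mug, 80 mm across, 85 mm high, with a side handle, behind the rail on the other side. Origin: centre of the underside. Leave it alone.
Not all that is in view belongs to the job. What is meant by the hanger is not purple, and is the smaller of those in its own colour. What is shaped like the basket but yellow is not meant.

How it is judged:
By the outcome, as a careful person would: the job done as asked, in the order asked, and still so for the second after the job is handed in, with the robot touching nothing.
It also fails if it takes over 64 s, if anything falls off the work surface, if the arm or the gripper's body presses on something with over 40 N, if the wrist force passes 120 N, or if a joint passes its speed limit or range.

## Working session

There is one attempt and no reset: what is moved stays moved. The work goes in short steps, each a Python script; the robot and the scene stay as the last script left them, time stands still between calls to the robot, and variables do not carry over. Pictures are saved under pics/ and viewed, and the job is handed in when it is done.

```bash
mkdir -p pics; ls
python3 - <<'E'
from plant import bot
import cv2,numpy as np,pickle
o=bot.get_obs(); print({k:np.round(v,3).tolist() if not np.isscalar(v) else v for k,v in o.items()})
d={}
for n in ["side","top","wrist"]:
    im,dp=bot.get_image(n); p=bot.camera_params(n); d[n]=(im,dp,p)
    cv2.imwrite(f"pics/{n}0.png",im[:,:,::-1]); print(n,p, (dp>0).mean())
pickle.dump((o,d),open("s0.pkl","wb"))
E
```

```text
pics
{'time_s': 0.0, 'joint_pos': [-1.176, 0.354, 1.634, -0.0, 1.155, -0.002], 'joint_vel': [-0.001, 0.0, 0.002, -0.001, -0.0, 0.0], 'effort': [-0.0, -60.526, -34.206, -0.0, 0.009, -0.0], 'ee_pos': [0.241, -0.576, 0.231], 'tcp_rot': [-0.001, 0.98, 0.197, -0.0], 'ft_force': [-0.522, 0.531, -0.239], 'ft_torque': [0.046, 0.035, -0.002], 'grip_width': 0.08528734285131509}
side {'fx': 438.0426574336714, 'fy': 438.0426574336714, 'cx': 252.69867496740372, 'cy': 185.44103323183512, 'rvec': array([ 0.35781905, -2.77588692,  1.14828693]), 'tvec': array([0.54097313, 0.28292244, 1.12292007])} 0.996063232421875
top {'fx': 484.9310642216727, 'fy': 484.9310642216727, 'cx': 254.7811462207305, 'cy': 196.72344262558633, 'rvec': array([ 2.11688397, -2.1570096 ,  0.1986319 ]), 'tvec': array([-0.07178276,  0.59272295,  1.1835499 ])} 0.9960174560546875
wrist {'fx': 269.2836716394408, 'fy': 269.2836716394408, 'cx': 255.7735343791745, 'cy': 188.4086554841251, 'T_tool_cam': array([[-7.67102212e-04, -9.50243303e-01, -3.11507747e-01,
         8.01237401e-02],
       [ 9.99999634e-01, -8.46923532e-04,  1.20964836e-04,
         5.19389000e-05],
       [-3.78769267e-04, -3.11507540e-01,  9.50243605e-01,
        -1.42012695e-01],
       [ 0.00000000e+00,  0.00000000e+00,  0.00000000e+00,
         1.00000000e+00]])} 0.9960276285807291
```

View pics/side0.png

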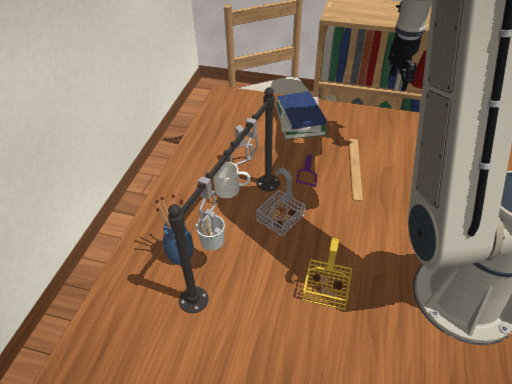

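View pics/top0.png

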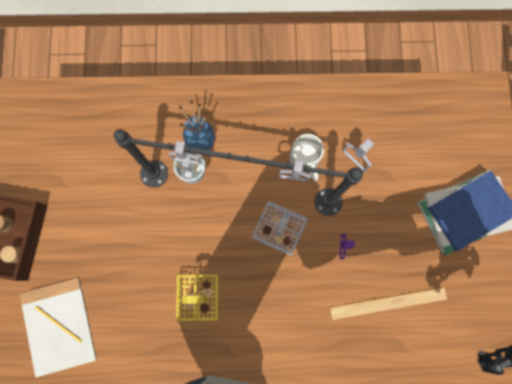

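View pics/wrist0.png

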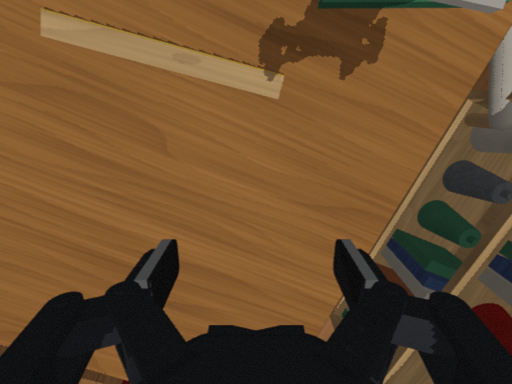

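The top view shows the rail from (122,137) to (355,175). The empty hanger is near (298,172), the cup hanger near (185,150), the grey basket at (280,228), and decoys at (345,245), (360,150) and (197,297). I'll enlarge these next.

Run:
```python
import cv2,numpy as np
s=cv2.imread("pics/side0.png"); t=cv2.imread("pics/top0.png")
cv2.imwrite("pics/side0c.png",cv2.resize(s[80:320,140:340],None,fx=2.5*1,fy=2.5,interpolation=cv2.INTER_CUBIC)[:600])
cv2.imwrite("pics/top0c.png",cv2.resize(t[115:265,105:385],None,fx=2.85,fy=2.85,interpolation=cv2.INTER_CUBIC))
```

```text
(no output)
```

View pics/side0c.png

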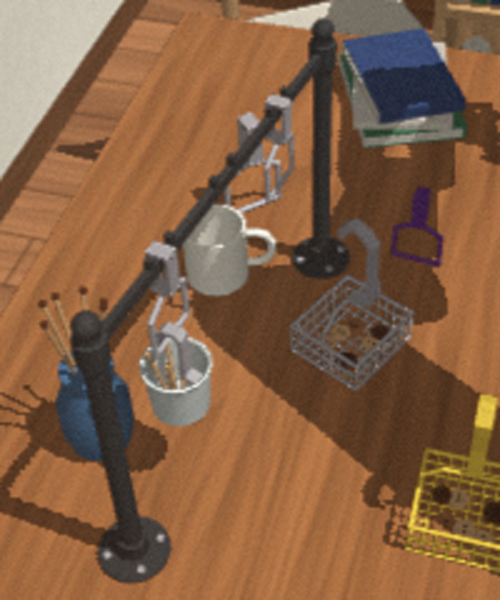

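View pics/top0c.png

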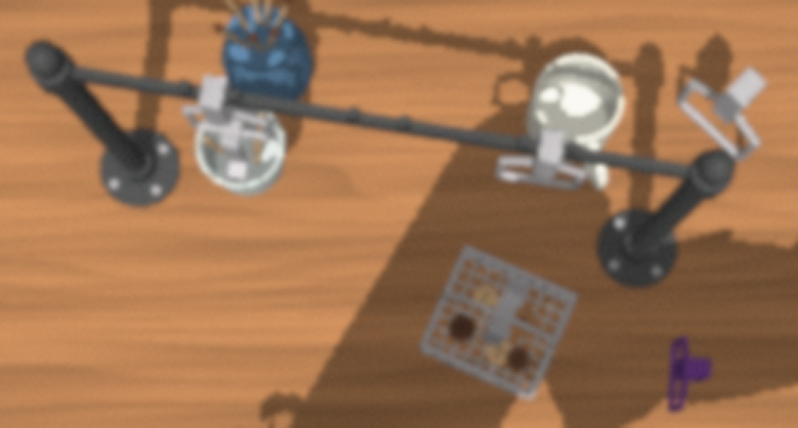

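```bash
cat > h.py <<'E'
import numpy as np,cv2,pickle
from scipy.spatial.transform import Rotation as R
def cloud(dp,p,ee=None,q=None):
    v,u=np.mgrid[:dp.shape[0],:dp.shape[1]]
    c=np.stack([(u-p['cx'])/p['fx']*dp,(v-p['cy'])/p['fy']*dp,dp],-1)
    if 'rvec' in p:
        Rm=R.from_rotvec(p['rvec']).as_matrix(); return (c-p['tvec'])@Rm
    T=p['T_tool_cam']; t=c@T[:3,:3].T+T[:3,3]
    return t@R.from_quat(np.roll(q,-1)).as_matrix().T+ee
E
python3 - <<'E'
from h import *
o,d=pickle.load(open("s0.pkl","rb"))
for n in ["top","side"]:
    im,dp,p=d[n]; P=cloud(dp,p); hsv=cv2.cvtColor(im,cv2.COLOR_RGB2HSV)
    V=hsv[...,2]; z=P[...,2]
    print(n,"campos",cloud(np.zeros((1,1),np.float32),p)[0,0],"table z",np.median(z[(abs(z)<.02)]))
    m=(V<90)&(z>.29)&(z<.345)&(P[...,0]>.4)&(dp>0)
    Q=P[m]; c=Q.mean(0); print(m.sum(),c,Q.min(0),Q.max(0))
    l=cv2.fitLine(Q[:,:2].astype(np.float32),cv2.DIST_HUBER,0,.01,.01).ravel(); print(l, "yaw", np.arctan2(-l[0],l[1])if l[1]>0 else np.arctan2(l[0],-l[1]))
    # flanges: dark near z 0..0.02
    m=(V<80)&(z>.003)&(z<.03)&(P[...,0]>.4)
    k,lab,st,ce=cv2.connectedComponentsWithStats(m.astype(np.uint8))
    for i in range(1,k):
        if st[i,4]>60: print("fl",st[i],P[lab==i].mean(0),P[lab==i].min(0),P[lab==i].max(0))
    # grey
    g=(hsv[...,1]<60)&(V>90)&(z>.17)&(z<.36)&(P[...,0]>.3)&(P[...,0]<1)
    k,lab,st,ce=cv2.connectedComponentsWithStats(g.astype(np.uint8))
    for i in range(1,k):
        if st[i,4]>15: print("grey",st[i],P[lab==i].mean(0).round(3),P[lab==i].min(0).round(3),P[lab==i].max(0).round(3))
E
```

```text
top campos [ 0.37933196 -0.06509223  1.26851642] table z -0.0003222305037514022
831 [ 0.62355106 -0.03970832  0.32438854] [ 0.56818967 -0.2833425   0.29044037] [0.67621973 0.19074686 0.34460212]
[ 0.18426092  0.9828774   0.61940145 -0.0631769 ] yaw -0.18531986
fl [145 160  16  20 120] [0.67501867 0.17859962 0.01379364] [0.6515131  0.16689511 0.00308649] [0.70360636 0.2065145  0.02968563]
fl [315 188  27  28 343] [ 0.57699819 -0.27362632  0.00906975] [ 0.54700574 -0.31166406  0.00303191] [ 0.61943827 -0.24214612  0.02974795]
fl [ 24 203  22  75 327] [0.49182521 0.48355963 0.01737116] [0.40113426 0.46283998 0.00304856] [0.58867101 0.50373966 0.02993795]
fl [  1 208  14  14 120] [0.56623953 0.55915302 0.00781866] [0.54593076 0.54335487 0.00309297] [0.58091308 0.5799372  0.01270503]
fl [ 13 238  10   9  64] [0.4912329  0.53176398 0.00778118] [0.48050282 0.51971434 0.00454209] [0.50173215 0.54331516 0.01212857]
fl [  0 260  16  16 166] [0.42455171 0.55431105 0.00824249] [0.40677766 0.53355971 0.00307477] [0.44577182 0.57484065 0.02983682]
grey [169 142  35  30 432] [0.645 0.068 0.262] [0.
[... 838 characters left out ...]
27 -1.15224771  0.00321094] [ 0.49542514 -1.08571537  0.0299339 ]
fl [257 175  23  16 231] [ 0.58177105 -0.26828826  0.00970731] [ 0.54688349 -0.31184696  0.00307334] [ 0.62089166 -0.23538286  0.02963245]
fl [179 287  29  26 401] [0.66570869 0.19219195 0.00921422] [0.63179478 0.14928826 0.00301357] [0.70549994 0.22251582 0.02973531]
grey [246 118  11  43 191] [ 0.603 -0.16   0.279] [ 0.592 -0.195  0.215] [ 0.616 -0.132  0.333]
grey [279 168  13  12  71] [ 0.503 -0.138  0.19 ] [ 0.487 -0.154  0.173] [ 0.521 -0.126  0.2  ]
grey [198 177  27  60 468] [0.643 0.073 0.25 ] [0.613 0.036 0.17 ] [0.681 0.105 0.332]
grey [196 222  13  16  33] [0.666 0.094 0.172] [0.64  0.068 0.17 ] [0.684 0.107 0.174]
```

Run:
```python
from h import *
o,d=pickle.load(open("s0.pkl","rb"))
c0=np.array([.626,-.044]); yaw=-.183
X=np.array([np.cos(yaw),np.sin(yaw)]);Y=np.array([-np.sin(yaw),np.cos(yaw)])
for n in ["top","side"]:
    im,dp,p=d[n]; P=cloud(dp,p); hsv=cv2.cvtColor(im,cv2.COLOR_RGB2HSV)
    x=(P[...,:2]-c0)@X; y=(P[...,:2]-c0)@Y; z=P[...,2]
    near=(abs(x)<.03)&(z>.3)&(z<.36)&(dp>0)
    b=near&(abs(y)<.2)&(z>.318)&(z<.328)&(hsv[...,2]<150)&(abs(x)<.012)
    l=np.polyfit(y[b],x[b],1); print(n,"x vs y",l,"xspan",np.percentile(x[b],[2,50,98]),"z",np.percentile(z[b],[5,50,95]))
    t=near&(z>.3295)&(abs(y)<.2)
    k,lab,st,ce=cv2.connectedComponentsWithStats(t.astype(np.uint8))
    for i in range(1,k):
        m=lab==i; print(" hi",st[i,4],ce[i].round(1),"y",y[m].min().round(4),y[m].mean().round(4),y[m].max().round(4),"x",x[m].mean().round(4),"z",z[m].max().round(4),"V",hsv[...,2][m].mean())
    # hanger eye
    e=(abs(y+.12)<.03)&(abs(x)<.03)&(z>.272)&(hsv[...,2]>100)&(z<.345)
    print("eye y",np.percentile(y[e],[1,50,99]),"x",np.percentile(x[e],[1,50,99]),"z",np.percentile(z[e],[1,99]),e.sum())
    e=(abs(y+.12)<.05)&(abs(x)<.04)&(z<.272)&(z>.2)&(hsv[...,2]>100)&(hsv[...,1]<70)
    print("loop y",np.percentile(y[e],[1,50,99]),"x",np.percentile(x[e],[1,50,99]),"z",np.percentile(z[e],[1,99]),e.sum())
    # basket
    g=(hsv[...,1]<70)&(z>.1)&(z<.21)&(P[...,0]>.42)&(P[...,0]<.56)&(P[...,1]<-.08)&(P[...,1]>-.2)
    Q=P[g]; print("stem",g.sum(),Q.mean(0),Q.min(0),Q.max(0))
    for a,bb in [(.1,.13),(.13,.16),(.16,.185),(.185,.21)]:
        w=(Q[:,2]>a)&(Q[:,2]<bb)
        if w.sum()>3: print("  ",a,w.sum(),Q[w].mean(0).round(4),Q[w].min(0).round(4),Q[w].max(0).round(4))
    w=Q[Q[:,2]>.185][:,:2].astype(np.float32); print(" rect",cv2.minAreaRect(w*1000))
    rim=(z>.035)&(z<.055)&(P[...,0]>.38)&(P[...,0]<.6)&(P[...,1]<-.05)&(P[...,1]>-.24)&(hsv[...,1]<90)
    k,lab,st,ce=cv2.connectedComponentsWithStats(cv2.dilate(rim.astype(np.uint8),np.ones((3,3))))
    print(" rim",rim.sum(),cv2.minAreaRect((P[rim][:,:2]*1000).astype(np.float32)))
```

```text
top x vs y [-0.00169326 -0.00041899] xspan [-0.00424033 -0.00058248  0.00445601] z [0.3196699  0.32398062 0.32679267]
 hi 7 [177.6 141.7] y 0.1163 0.121 0.1245 x 0.0091 z 0.3325 V 198.85714285714286
 hi 19 [169.1 144.6] y 0.1325 0.136 0.1407 x -0.0003 z 0.3365 V 100.05263157894737
 hi 4 [182.5 143.2] y 0.1092 0.1107 0.112 x 0.0077 z 0.3319 V 193.0
 hi 32 [178.4 148. ] y 0.1091 0.1169 0.1241 x -0.0033 z 0.3334 V 192.0
 hi 20 [187.  147.6] y 0.096 0.0998 0.1043 x -0.0003 z 0.3359 V 81.05
 hi 17 [228.5 154.1] y 0.0124 0.0161 0.0199 x 0.0001 z 0.3365 V 103.47058823529412
 hi 1 [218. 155.] y 0.0367 0.0367 0.0367 x -0.0042 z 0.3299 V 83.0
 hi 19 [246.4 157.1] y -0.0237 -0.0201 -0.0166 x -0.0001 z 0.3365 V 102.78947368421052
 hi 43 [297.2 166. ] y -0.1309 -0.1224 -0.1156 x -0.0006 z 0.3336 V 191.6046511627907
 hi 4 [300.8 161.8] y -0.1306 -0.1282 -0.1264 x 0.0091 z 0.3316 V 193.5
 hi 19 [287.9 163.6] y -0.1076 -0.1035 -0.0996 x 0.0006 z 0.335 V 85.89473684210526
 hi 19 [305.8 166.7] y -0.1434 -0.1393 -0.1359 x 0.0 z 0.3384 V 96.78947368421052
eye y [-0.1463584  -0.12361498 -0.10550661] x [-
[... 1959 characters left out ...]
73
stem 181 [ 0.50010031 -0.13534838  0.16549106] [ 0.48670063 -0.15561967  0.10039661] [ 0.53011182 -0.12258285  0.1995639 ]
   0.1 33 [ 0.4917 -0.1318  0.1146] [ 0.4867 -0.1407  0.1004] [ 0.497  -0.1226  0.1284]
   0.13 32 [ 0.4912 -0.1306  0.1444] [ 0.4875 -0.1389  0.1301] [ 0.4973 -0.123   0.1599]
   0.16 45 [ 0.4984 -0.1342  0.1756] [ 0.4867 -0.1556  0.1607] [ 0.5301 -0.1241  0.1843]
   0.185 71 [ 0.5091 -0.1399  0.1922] [ 0.4919 -0.1556  0.1851] [ 0.5297 -0.1262  0.1996]
 rect ((509.6767578125, -141.27920532226562), (17.25047492980957, 39.207984924316406), 64.06243133544922)
 rim 215 ((514.2958374023438, -144.82296752929688), (115.43876647949219, 103.40184020996094), 64.87110137939453)
```

```bash
cat >> h.py <<'E'
M=np.array([.626,-.045]); yr=-.183
def ax(a): return np.array([np.cos(a),np.sin(a),0]),np.array([-np.sin(a),np.cos(a),0])
XR,YR=ax(yr)
def quat(y,z):
    y=y/np.linalg.norm(y); z=z/np.linalg.norm(z); x=np.cross(y,z)
    return np.roll(R.from_matrix(np.stack([x,y,z],1)).as_quat(),1)
def qdown(s=1): return quat(s*XR,np.array([0,0,-1.]))
def qlean(yaw,lean,s=1):
    X,Y=ax(yaw); z=np.sin(lean)*X-np.cos(lean)*np.array([0,0,1.])
    return quat(s*Y,z),z
def rp(x,y,z): return np.r_[M,0]+x*XR+y*YR+np.array([0,0,z])
HY=-.1205
E
python3 - <<'E'
from h import *
from plant import bot
o=bot.get_obs();print(o['time_s'])
for s in (1,-1):
    for z in (.284,.42): print(s,z,bot.inverse_kinematics(rp(0,HY,z),qdown(s)),bot.inverse_kinematics(rp(0,0,z),qdown(s)))
for s in (1,-1):
  for lean in (25,35,45):
    q,z=qlean(-.446,np.radians(lean),s)
    g=np.array([.4915,-.1325,.118])
    q2,z2=qlean(yr,np.radians(lean),s)
    g2=rp(-.025,0,.146)
    print(s,lean,[None if a is None else np.round(a,2).tolist() for a in(bot.inverse_kinematics(g+.019*z,q),bot.inverse_kinematics(g-.1*z,q),bot.inverse_kinematics(g2+.019*z2,q2),bot.inverse_kinematics(g2+.019*z2-.1*XR+[0,0,.03],q2),bot.inverse_kinematics(g2-.1*z2,q2))])
E
```

```text
0.15
1 0.284 [-2.66708312e-01  3.10707733e-01  1.57383644e+00 -4.44089210e-16
  1.25704849e+00 -8.37083115e-02] [-7.41515471e-02  3.13625302e-01  1.56979324e+00 -4.44089210e-16
  1.25817411e+00  1.08848453e-01]
1 0.42 [-2.66708312e-01  2.40004028e-01  1.38076166e+00 -4.44089210e-16
  1.52082696e+00 -8.37083115e-02] [-7.41515471e-02  2.43156757e-01  1.37673589e+00 -4.44089210e-16
  1.52170001e+00  1.08848453e-01]
-1 0.284 None None
-1 0.42 None None
1 25 [[-0.2, 0.24, 2.28, -0.48, 0.23, -0.88], [-0.16, -0.06, 2.27, -0.24, 0.52, -1.11], [-0.04, 0.3, 2.08, -0.19, 0.34, -1.26], [0.0, 0.1, 2.25, -0.22, 0.37, -1.2], [-0.02, 0.06, 2.08, -0.13, 0.58, -1.32]]
1 35 [[-0.16, 0.25, 2.39, 4.21, 0.18, 0.74], [-0.09, -0.11, 2.42, -0.7, 0.31, -0.61], [-0.02, 0.29, 2.19, -1.06, 0.11, -0.38], [0.03, 0.09, 2.36, -0.94, 0.15, -0.46], [0.01, 0.0, 2.24, -0.37, 0.32, -1.06]]
1 45 [[-0.12, 0.32, 2.48, 3.65, 0.48, 1.34], None, [-0.0, 0.32, 2.3, 3.61, 0.29, 1.24], [0.06, 0.13, 2.47, 3.81, 0.28, 1.1], None]
-1 25 [[-0.2, 0.24, 2.28, -0.48, 0.23, 2.26], [-0.16, -0.06, 2.27, -0.24, 0.52, 2.03], [-0.04, 0.3, 2.08, -0.19, 0.34, 1.88], [0.0, 0.1, 2.25, -0.22, 0.37, 1.94], [-0.02, 0.06, 2.08, -0.13, 0.58, 1.83]]
-1 35 [[-0.16, 0.25, 2.39, 4.21, 0.18, -2.4], [-0.09, -0.11, 2.42, -0.7, 0.31, 2.54], [-0.02, 0.29, 2.19, -1.06, 0.11, 2.76], [0.03, 0.09, 2.36, -0.94, 0.15, 2.68], [0.01, 0.0, 2.24, -0.37, 0.32, 2.08]]
-1 45 [[-0.12, 0.32, 2.48, 3.65, 0.48, -1.8], None, [-0.0, 0.32, 2.3, 3.61, 0.29, -1.9], [0.06, 0.13, 2.47, 3.81, 0.28, -2.05], None]
```

Run:
```python
from h import *
from plant import bot
p=bot.get_obs()['ee_pos']
bot.servo_line([p[0],p[1],.42],feed=.25)
bot.move_pose(rp(0,HY,.42),qdown())
o=bot.get_obs(); print(o['time_s'],o['ee_pos'],rp(0,HY,.42))
d={}
for n in ("wrist","top","side"):
    oo=bot.get_obs(); im,dp=bot.get_image(n); d[n]=(im,dp,bot.camera_params(n),oo); cv2.imwrite(f"pics/{n}1.png",im[:,:,::-1])
pickle.dump(d,open("s1.pkl","wb"))
im,dp,p,oo=d['wrist']; P=cloud(dp,p,oo['ee_pos'],oo['tcp_rot']); hsv=cv2.cvtColor(im,cv2.COLOR_RGB2HSV)
x=(P-np.r_[M,0])@XR;y=(P-np.r_[M,0])@YR;z=P[...,2]
for nm,m in (("lug",(z>.3295)&(z<.34)&(abs(x)<.02)),):
    k,lab,st,ce=cv2.connectedComponentsWithStats(m.astype(np.uint8))
    for i in range(1,k):
        m=lab==i
        if st[i,4]>10: print(" hi",st[i,4],ce[i].round(1),"y",y[m].min().round(4),y[m].mean().round(4),y[m].max().round(4),"x",x[m].mean().round(4),x[m].min(),x[m].max(),"z",z[m].max().round(4),"V",hsv[...,2][m].mean())
```

```text
3.0417 [ 0.60377947 -0.16444616  0.41995948] [ 0.60407137 -0.16348791  0.42      ]
 hi 150 [258.1  17.6] y 0.0124 0.0162 0.0209 x 0.0021 -0.0017246565995537885 0.0057993493787119035 z 0.3361 V 65.78
 hi 112 [258.4  70.1] y -0.0233 -0.0194 -0.0156 x 0.0023 -0.001124888525968602 0.005952263184907925 z 0.3362 V 68.75892857142857
 hi 89 [258.2 173.5] y -0.1069 -0.1026 -0.0991 x 0.0022 -0.0014836208083885475 0.006436512551861274 z 0.3363 V 47.01123595505618
 hi 149 [259.8 192.4] y -0.1299 -0.1216 -0.1153 x 0.0037 -0.008807522475135988 0.01311266045754619 z 0.3308 V 95.96644295302013
 hi 35 [252.1 198.2] y -0.13 -0.1271 -0.124 x -0.0033 -0.008057385432221736 0.002077738186887125 z 0.3306 V 96.05714285714286
 hi 72 [258.5 211. ] y -0.1423 -0.1381 -0.1348 x 0.0025 -0.0007154421455091384 0.005749011827651446 z 0.3356 V 41.763888888888886
 hi 327 [258.4 292.1] y -0.2433 -0.2282 -0.2203 x 0.0024 -0.012458216372312265 0.01770148161931688 z 0.3398 V 50.321100917431195
```

View pics/wrist1.png

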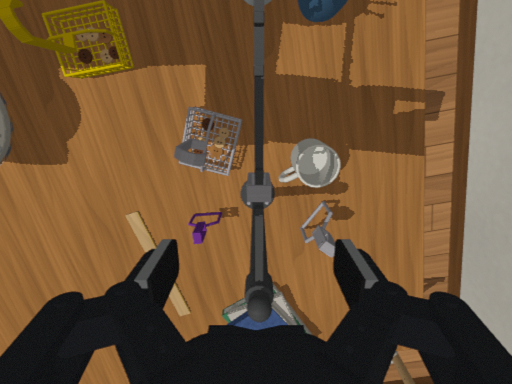

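The wrist view has the rail straight along column 258 and the eye at (258,192). It puts the rail about 1.5 mm farther in +x. Next I grip and lift.

```bash
sed -i 's/^HY=.*/HY=-.122; DX=.0015/' h.py
python3 - <<'E'
from h import *
from plant import bot
q=qdown()
bot.servo_line(rp(DX,HY,.285),q,feed=.15,f_stop=15)
o=bot.get_obs(); print(o['time_s'],o['ee_pos'],o['ft_force'])
bot.close(50)
o=bot.get_obs(); print(o['time_s'],o['grip_width'],o['ft_force'])
r=bot.servo_line(rp(DX,HY,.302),q,feed=.05,f_stop=15)
o=bot.get_obs(); print(r,o['time_s'],o['ee_pos'],o['ft_force'],o['grip_width'])
for n in ("side","top","wrist"):
    im,dp=bot.get_image(n); cv2.imwrite(f"pics/{n}2.png",im[:,:,::-1]); 
    if n=="side": cv2.imwrite("pics/side2c.png",cv2.resize(im[70:230,170:330,::-1],None,fx=3.5,fy=3.5,interpolation=cv2.INTER_CUBIC))
E
```

```text
4.2417 [ 0.60582778 -0.16539712  0.28604925] [ 0.37040369 -1.36307139  0.71913971]
4.8333 0.022791825159593194 [ 0.46309809 -0.15650382  2.16110227]
False 5.325 [ 0.60529883 -0.16525083  0.30221002] [ 0.84558617  0.00887737 -2.16550487] 0.022401467827952375
```

View pics/side2c.png

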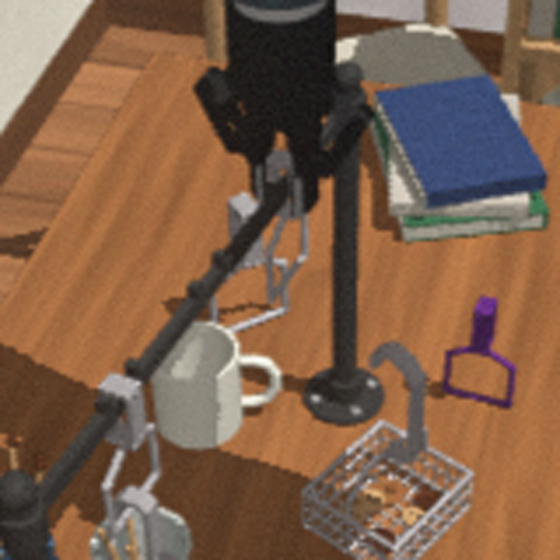

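View pics/wrist2.png

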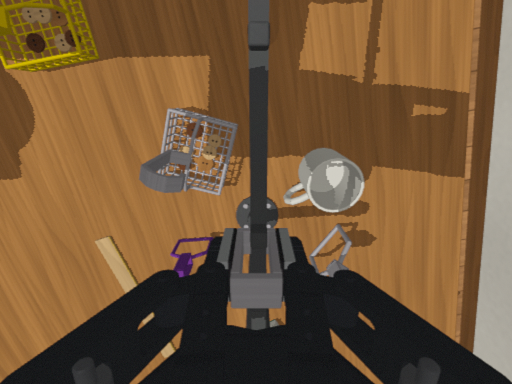

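The width is 22.4 mm and the eye is between the pads and raised clear of the bar. Now I slide and seat it.

Run:
```python
from h import *
from plant import bot
q=qdown()
r=bot.servo_line(rp(DX,-.0015,.302),q,feed=.08,f_stop=12)
o=bot.get_obs(); print(r,o['time_s'],(o['ee_pos']-np.r_[M,0])@np.c_[XR,YR],o['ee_pos'],o['ft_force'],o['grip_width'])
if not r:
    r=bot.servo_line(rp(DX,-.0015,.2855),q,feed=.04,f_stop=6)
    o=bot.get_obs(); print(r,o['time_s'],o['ee_pos'],o['ft_force'])
for n in ("side","top","wrist"):
    im,dp=bot.get_image(n); cv2.imwrite(f"pics/{n}3.png",im[:,:,::-1]); 
    if n=="side": cv2.imwrite("pics/side3c.png",cv2.resize(im[70:230,170:330,::-1],None,fx=3.5,fy=3.5,interpolation=cv2.INTER_CUBIC))
```

```text
False 7.1333 [ 0.00151246 -0.00192996] [ 0.62713599 -0.04717297  0.30199745] [-0.1240348   0.02503802 -2.336904  ] 0.022293047466188813
True 7.5583 [ 0.62691221 -0.04686485  0.28540241] [-0.61382971  0.75409637  4.84110631]
```

View pics/side3c.png

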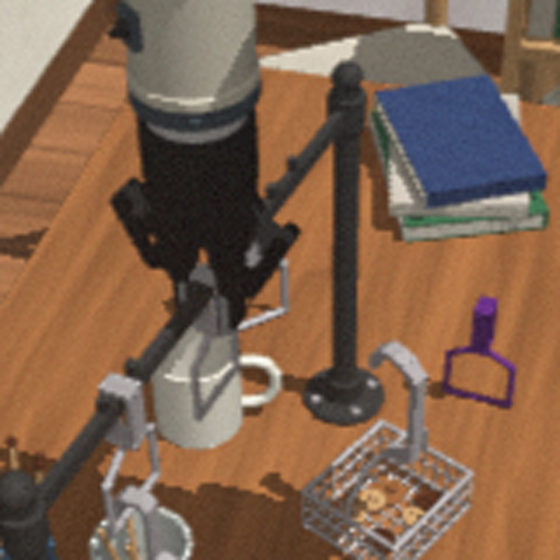

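View pics/wrist3.png

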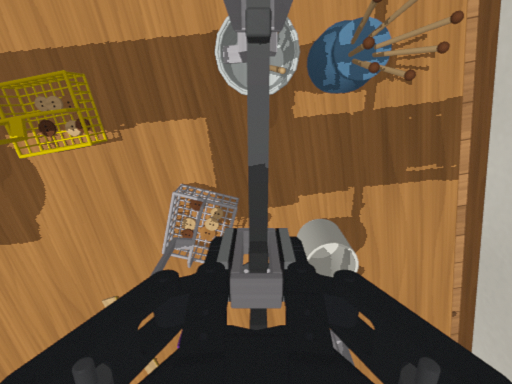

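Contact came at TCP z = 0.285, the height it was gripped at, so the eye rests on the bar and not on a lug. Next I release, rise and check.

Run:
```python
from h import *
from plant import bot
bot.release()
p=bot.get_obs()['ee_pos']
bot.servo_line([p[0],p[1],.44],qdown(),feed=.15)
d={}
for n in ("wrist","side","top"):
    oo=bot.get_obs(); im,dp=bot.get_image(n); d[n]=(im,dp,bot.camera_params(n),oo); cv2.imwrite(f"pics/{n}4.png",im[:,:,::-1])
    if n=="side": cv2.imwrite("pics/side4c.png",cv2.resize(im[90:230,160:330,::-1],None,fx=4,fy=4,interpolation=cv2.INTER_CUBIC))
pickle.dump(d,open("s4.pkl","wb"))
print(oo['time_s'])
for n in d:
    im,dp,p,oo=d[n]; P=cloud(dp,p,oo['ee_pos'],oo['tcp_rot']); hsv=cv2.cvtColor(im,cv2.COLOR_RGB2HSV)
    x=(P-np.r_[M,0])@XR;y=(P-np.r_[M,0])@YR;z=P[...,2]; V=hsv[...,2]; print(n)
    for nm,m in (("lug",(z>.3295)&(z<.34)&(abs(x)<.02)&(abs(y)<.06)),("loop",(z>.205)&(z<.224)&(abs(x)<.04)&(abs(y)<.045)),("loopside",(z>.224)&(z<.275)&(abs(x)<.04)&(abs(y)<.045))):
        k,lab,st,ce=cv2.connectedComponentsWithStats(m.astype(np.uint8),connectivity=8)
        for i in range(1,k):
            m=lab==i
            if st[i,4]>5: print(nm,st[i,4],ce[i].round(1),"y",y[m].min().round(4),y[m].mean().round(4),y[m].max().round(4),"x",x[m].min().round(4),x[m].mean().round(4),x[m].max().round(4),"z",z[m].min().round(4),z[m].max().round(4),"V",V[m].mean().round())
```

```text
9.625
wrist
lug 71 [257.5 168. ] y 0.0134 0.0175 0.0209 x -0.0012 0.002 0.0054 z 0.3302 0.3365 V 45.0
lug 22 [265.2 182.5] y -0.0017 0.0021 0.0054 x 0.0065 0.0096 0.0124 z 0.3296 0.3312 V 100.0
lug 111 [251.9 186.9] y -0.0099 -0.0025 0.0046 x -0.0101 -0.0033 0.0036 z 0.3295 0.3312 V 100.0
lug 48 [263.4 188.5] y -0.01 -0.0042 0.0046 x 0.0026 0.0079 0.0125 z 0.3295 0.3311 V 100.0
lug 64 [257.5 203.5] y -0.0223 -0.0183 -0.0147 x -0.0013 0.0021 0.0056 z 0.3314 0.3359 V 53.0
side
lug 12 [231.5 142.5] y -0.0221 -0.0172 -0.0133 x -0.0024 0.0012 0.0047 z 0.3306 0.3355 V 69.0
lug 14 [227.6 146.9] y -0.0079 -0.0017 0.0058 x -0.0036 0.0038 0.0102 z 0.3296 0.3318 V 106.0
lug 6 [232.7 149. ] y -0.0078 -0.0001 0.0087 x -0.0117 -0.0107 -0.009 z 0.3297 0.331 V 94.0
lug 15 [224.7 151.7] y 0.0136 0.0191 0.0237 x -0.0045 0.0003 0.0037 z 0.3298 0.3354 V 64.0
loop 46 [231.3 181.3] y -0.0344 -0.0009 0.032 x -0.0039 -0.0003 0.0037 z 0.2143 0.2238 V 115.0
loopside 26 [236.4 166.2] y -0.0334 -0.0306 -0.0276 x -0.0039 -0.001 0.0035 z 0.2248 0.2668 V 106.0
loopside 49 [225.7 177.2] y 0.0073 0.0254 0.0324 x -0.0035 -0.0005 0.0035 z 0.2242 0.2745 V 114.0
top
lug 19 [246.4 157.1] y -0.0227 -0.0191 -0.0155 x -0.0036 -0.0003 0.0048 z 0.3301 0.3366 V 52.0
lug 10 [239.8 158.2] y -0.0093 -0.0063 -0.0025 x -0.0076 -0.0038 -0.001 z 0.3297 0.3315 V 93.0
loop 44 [244.1 170. ] y -0.0337 -0.0133 0.0051 x -0.0035 -0.0009 0.0024 z 0.214 0.224 V 95.0
loopside 36 [250.1 166.5] y -0.0353 -0.0268 -0.014 x -0.0038 -0.0014 0.0027 z 0.231 0.275 V 93.0
```

View pics/side4c.png

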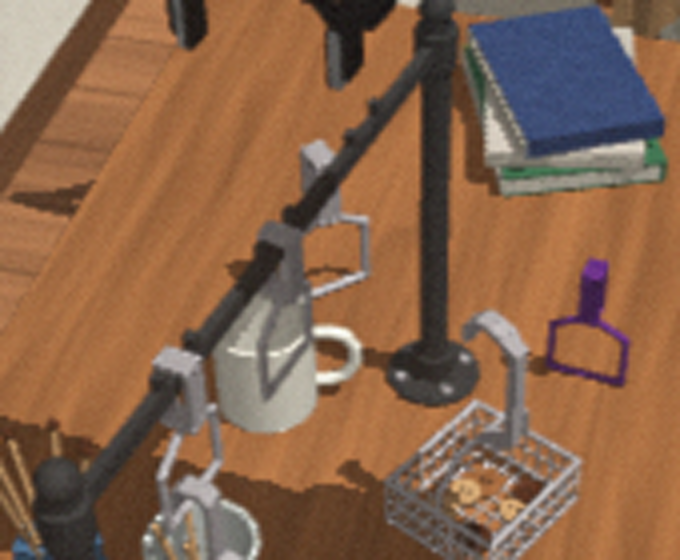

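View pics/wrist4.png

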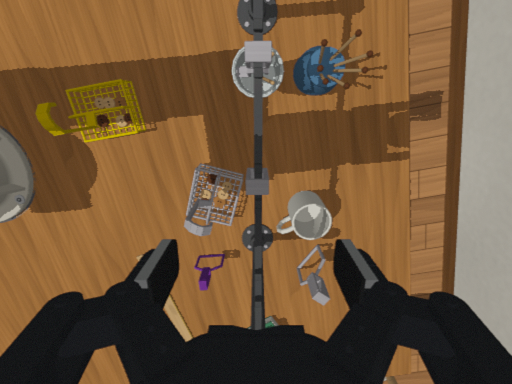

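The hanger is seated: the eye spans y −9 to +6 mm between lugs at ±18, and the loop hangs plumb at x≈0 and z 0.214–0.220. Geometry says a 25° lean would put the gripper body against the hook, so I'm checking reach at 38–45°.

Run:
```python
from h import *
from plant import bot
XB,YB=ax(-.446)
g=np.array([.4915,-.1325,.117]); up=np.array([0,0,1.])
f=lambda a: None if a is None else np.round(a,2).tolist()
for s in (1,-1):
  for lean in (36,38,40,42,45):
    q,z=qlean(-.446,np.radians(lean),s); q2,z2=qlean(yr,np.radians(lean),s); 
    t=g+.019*z
    print(s,lean)
    for nm,p in (("g",t),("back5",t-.05*XB),("back8",t-.08*XB),("back8up10",t-.08*XB+.1*up),("up3",t+.03*up),("alongz5",t-.05*z)): print("  ",nm,f(bot.inverse_kinematics(p,q)))
    g2=rp(-.025,0,.146)+.019*z2
    for nm,p in (("hang",g2),("over",g2+.029*up),("pre",g2+.029*up-.06*XR),("ret",g2-.06*XR),("ret",g2-.08*XR)): print("  ",nm,f(bot.inverse_kinematics(p,q2)))
```

```text
1 36
   g [-0.16, 0.26, 2.4, 4.08, 0.21, 0.88]
   back5 [-0.11, 0.21, 2.49, 4.05, 0.25, 0.96]
   back8 [-0.07, 0.17, 2.54, 4.06, 0.28, 0.98]
   back8up10 [-0.07, -0.13, 2.45, -0.77, 0.32, -0.52]
   up3 None
   alongz5 None
   hang None
   over [-0.02, 0.23, 2.19, -0.77, 0.14, -0.67]
   pre [0.01, 0.15, 2.3, -1.02, 0.13, -0.4]
   ret None
   ret None
1 38
   g [-0.15, 0.27, 2.42, 3.91, 0.26, 1.05]
   back5 [-0.1, 0.22, 2.51, 3.91, 0.31, 1.1]
   back8 [-0.06, 0.19, 2.56, 3.94, 0.33, 1.12]
   back8up10 [-0.06, -0.13, 2.47, -0.93, 0.29, -0.34]
   up3 [-0.15, 0.18, 2.4, 4.27, 0.2, 0.68]
   alongz5 [-0.12, 0.12, 2.45, 4.41, 0.21, 0.57]
   hang [-0.01, 0.3, 2.23, 4.38, 0.11, 0.47]
   over [-0.01, 0.24, 2.21, -1.19, 0.11, -0.25]
   pre None
   ret [0.02, 0.23, 2.34, 4.14, 0.14, 0.73]
   ret [0.03, 0.2, 2.38, 4.1, 0.16, 0.79]
1 40
   g [-0.14, 0.28, 2.44, 3.8, 0.32, 1.17]
   back5 [-0.09, 0.24, 2.53, 3.82, 0.37, 1.2]
   back8 [-0.04, 0.21, 2.58, 3.85, 0.4, 1.22]
   back8up10 [-0.04, -0.13, 2.49, -1.13, 0.28, -0.14]
   up3 [-0.14, 0.19, 2.42, 4.06, 0.24, 0.9]
   alongz5 [-0.11, 0.13, 2.47, 4.1
[... 2725 characters left out ...]
g [-0.01, 0.31, 2.27, 3.78, 0.2, -2.07]
   over [-0.01, 0.24, 2.25, 4.13, 0.14, -2.42]
   pre [0.03, 0.17, 2.36, 4.04, 0.18, -2.3]
   ret [0.03, 0.24, 2.38, 3.74, 0.25, -2.0]
   ret [0.04, 0.22, 2.42, 3.74, 0.26, -1.99]
-1 45
   g [-0.12, 0.33, 2.49, 3.65, 0.48, -1.8]
   back5 [-0.06, 0.29, 2.58, 3.69, 0.54, -1.77]
   back8 [-0.0, 0.28, 2.63, 3.73, 0.58, -1.75]
   back8up10 None
   up3 [-0.12, 0.23, 2.47, 3.78, 0.39, -1.94]
   alongz5 [-0.08, 0.17, 2.53, 3.85, 0.4, -1.97]
   hang [-0.0, 0.32, 2.3, 3.61, 0.29, -1.9]
   over [-0.0, 0.26, 2.28, 3.79, 0.21, -2.08]
   pre [0.03, 0.18, 2.4, 3.78, 0.26, -2.04]
   ret [0.03, 0.26, 2.41, 3.61, 0.34, -1.86]
   ret [0.05, 0.24, 2.45, 3.62, 0.36, -1.86]
```

Lean 45° on the flipped wrist branch (j4≈3.7) is reachable for every waypoint. I'll retreat, flip the wrist high and clear of the rail, then come in behind the stem.

```bash
cat >> h.py <<'E'
YB_=-.446; LEAN=np.radians(45); XB,YBv=ax(YB_); UP=np.array([0,0,1.])
QB,ZB=qlean(YB_,LEAN); QR,ZR=qlean(yr,LEAN)
G=np.array([.4917,-.1330,.117]); TG=G+.019*ZB
E
python3 - <<'E'
from h import *
from plant import bot
b=np.array(bot.inverse_kinematics(TG-.055*XB,QB)); print(b)
bot.servo_line([.42,-.06,.44],qdown(),feed=.2)
W=b.copy(); W[1]-=.4
bot.move_j(W)
o=bot.get_obs(); print(o['time_s'],o['ee_pos'],o['joint_pos'].round(3) if hasattr(o['joint_pos'],'round') else o['joint_pos'])
print(TG-.055*XB, bot.inverse_kinematics(TG-.055*XB,QB))
d={}
for n in ("side","top","wrist"):
    oo=bot.get_obs(); im,dp=bot.get_image(n); d[n]=(im,dp,bot.camera_params(n),oo); cv2.imwrite(f"pics/{n}5.png",im[:,:,::-1])
pickle.dump(d,open("s5.pkl","wb"))
cv2.imwrite("pics/c5.png",np.hstack([d['side'][0],d['wrist'][0]])[::1,::1,::-1][:, :, :] if 0 else cv2.resize(np.hstack([d['side'][0],d['wrist'][0]])[:,:,::-1],(800,300)))
E
```

```text
[-0.05107576  0.29071485  2.58594219  3.69056503  0.54844328  1.37634256]
13.9417 [ 0.49243686 -0.11697455  0.29794625] [-0.051 -0.109  2.585  3.69   0.549  1.376]
[ 0.45420092 -0.11507052  0.10356497] [-0.05107576  0.29071485  2.58594219  3.69056503  0.54844328  1.37634256]
```

View pics/c5.png

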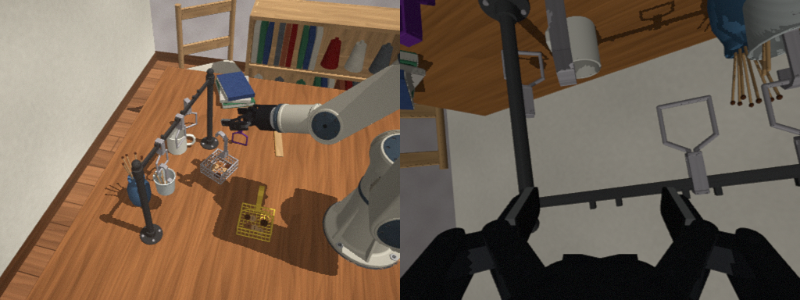

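The side view shows the hand level and behind the basket. The wrist camera sits under the hand, where it stays clear. I go down behind the stem, then forward.

Run:
```python
from h import *
from plant import bot
r=bot.servo_line(TG-.055*XB,QB,feed=.12,f_stop=12)
o=bot.get_obs(); print(r,o['time_s'],o['ee_pos'],o['ft_force'],np.round(o['joint_pos'],2))
for n in ("side","wrist"):
    im,dp=bot.get_image(n); cv2.imwrite(f"pics/{n}6.png",im[:,:,::-1])
    if n=="side": cv2.imwrite("pics/side6c.png",cv2.resize(im[90:260,200:400,::-1],None,fx=3,fy=3,interpolation=cv2.INTER_CUBIC))
```

```text
False 15.8917 [ 0.45434216 -0.11506953  0.10398651] [-0.44255582  0.36329492  0.62132705] [-0.05  0.29  2.59  3.69  0.55  1.38]
```

View pics/side6c.png

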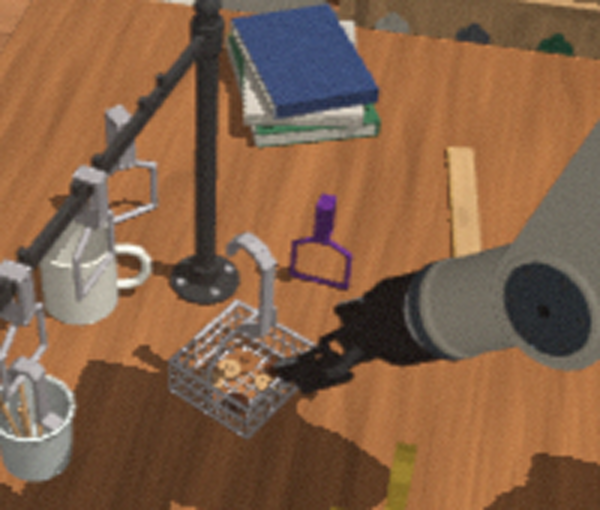

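View pics/wrist6.png

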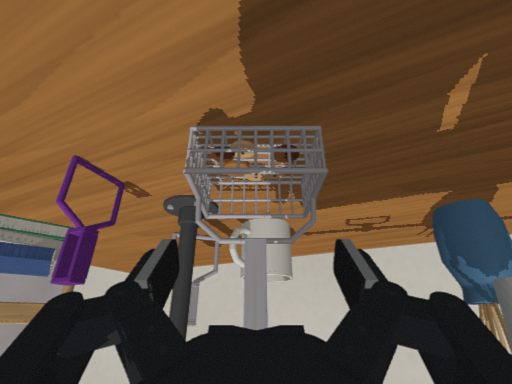

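The upside-down wrist view has the stem at column 256, midway between the fingers. I advance and grip.

Run:
```python
from h import *
from plant import bot
r=bot.servo_line(TG,QB,feed=.08,f_stop=6)
o=bot.get_obs(); print(r,o['time_s'],o['ee_pos'],TG,o['ft_force'])
if not r:
    bot.close(90)
    o=bot.get_obs(); print(o['time_s'],o['grip_width'],o['ft_force'],o['ft_torque'])
for n in ("side","wrist"):
    im,dp=bot.get_image(n); cv2.imwrite(f"pics/{n}7.png",im[:,:,::-1])
    if n=="side": cv2.imwrite("pics/side7c.png",cv2.resize(im[90:260,200:400,::-1],None,fx=3,fy=3,interpolation=cv2.INTER_CUBIC))
```

```text
False 16.8333 [ 0.5032346  -0.13876553  0.10324181] [ 0.50382081 -0.13879534  0.10356497] [ 0.12618279 -0.57475168 -0.74348303]
17.4917 0.01408535996161713 [-2.73767377 -0.7608114   2.95839467] [-0.01648153  0.27639695 -0.14457416]
```

View pics/side7c.png

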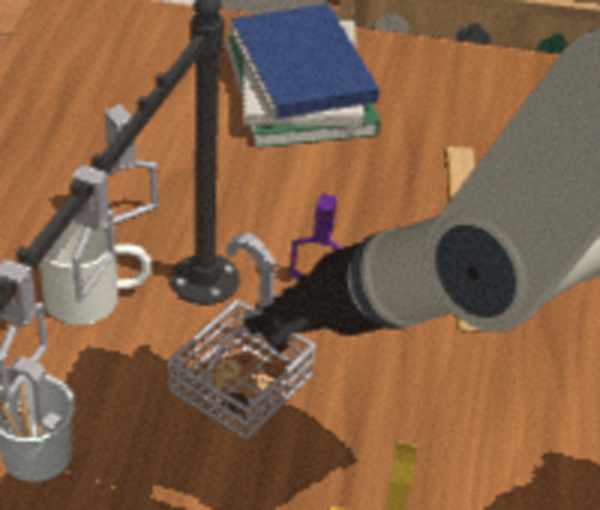

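View pics/wrist7.png

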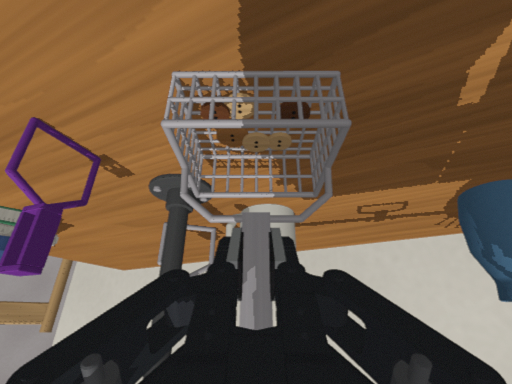

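The grip is firm at 14.1 mm and the basket hasn't moved. Next I lift straight up slowly and check for tilt, and also check mug clearance.

```bash
cat >> h.py <<'E'
def bt(xc,yc,zu): return rp(xc-.0123,yc,zu+.1035)
E
python3 - <<'E'
from h import *
from plant import bot
d=pickle.load(open("s4.pkl","rb"))
for n in ("top","side"):
    im,dp,p,oo=d[n]; P=cloud(dp,p); x=(P-np.r_[M,0])@XR;y=(P-np.r_[M,0])@YR;z=P[...,2]
    m=(z>.03)&(z<.09)&(x>-.02)&(x<.2)&(abs(y+.09)<.09)&(cv2.cvtColor(im,cv2.COLOR_RGB2HSV)[...,1]<60)
    print(n,m.sum(),"mug x",np.percentile(x[m],[1,99]),"y",np.percentile(y[m],[1,99]))
print([None if (a:=bot.inverse_kinematics(*k)) is None else a.round(2) for k in ((TG+.055*UP,QB),(bt(-.065,-.0015,.057),QR),(bt(-.0005,-.0015,.057),QR))])
p=bot.get_obs()['ee_pos']
bot.servo_line(p+.03*UP,QB,feed=.04)
o=bot.get_obs(); print(o['time_s'],o['ee_pos'],o['ft_force'],o['grip_width'])
for n in ("side","wrist"):
    im,dp=bot.get_image(n); cv2.imwrite(f"pics/{n}8.png",im[:,:,::-1])
    if n=="side": cv2.imwrite("pics/side8c.png",cv2.resize(im[90:260,200:400,::-1],None,fx=3,fy=3,interpolation=cv2.INTER_CUBIC))
E
```

```text
top 325 mug x [0.07066841 0.14894701] y [-0.17925902 -0.11607214]
side 316 mug x [0.06390425 0.14678208] y [-0.17870085 -0.11413087]
[array([-0.12,  0.15,  2.46,  3.94,  0.32,  1.02]), array([0.03, 0.18, 2.41, 3.76, 0.26, 1.12]), array([-0.  ,  0.26,  2.29,  3.77,  0.22,  1.08])]
18.4917 [ 0.50358835 -0.13882358  0.13349838] [-0.21175681 -0.20868328 -2.26217465] 0.013884360394134874
```

View pics/side8c.png

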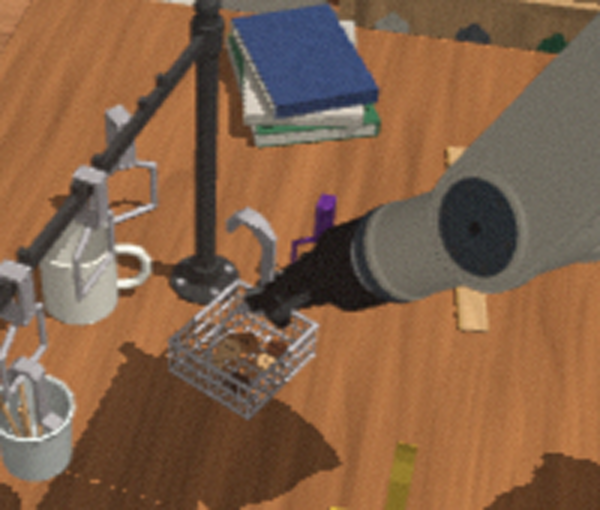

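View pics/wrist8.png

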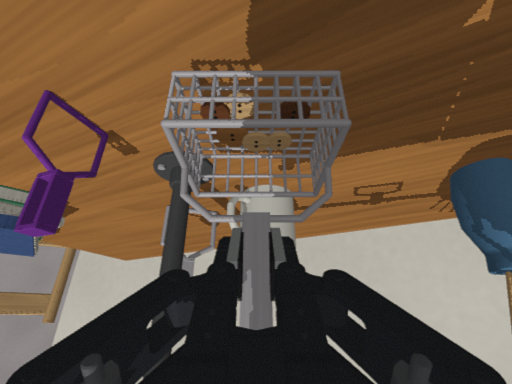

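The wrist view is identical to before the lift, so there's no slip or tilt, and the mug is clear. Next I turn to the rail's yaw and go to the point in front of the loop.

Run:
```python
from h import *
from plant import bot
p=bot.get_obs()['ee_pos']
r=bot.servo_line([p[0],p[1],.1605],QB,feed=.06,f_stop=12)
r=bot.servo_line(bt(-.065,-.0015,.057),QR,feed=.07,f_stop=12)
bot.sleep(.2)
o=bot.get_obs(); print(r,o['time_s'],o['ee_pos'],bt(-.065,-.0015,.057),o['ft_force'],o['grip_width'])
d={}
for n in ("side","top","wrist"):
    oo=bot.get_obs(); im,dp=bot.get_image(n); d[n]=(im,dp,bot.camera_params(n),oo); cv2.imwrite(f"pics/{n}9.png",im[:,:,::-1])
    if n=="side": cv2.imwrite("pics/side9c.png",cv2.resize(im[90:260,160:360,::-1],None,fx=3.5,fy=3.5,interpolation=cv2.INTER_CUBIC))
pickle.dump(d,open("s9.pkl","wb"))
for n in ("side","top"):
    im,dp,p,oo=d[n]; P=cloud(dp,p); hsv=cv2.cvtColor(im,cv2.COLOR_RGB2HSV)
    x=(P-np.r_[M,0])@XR;y=(P-np.r_[M,0])@YR;z=P[...,2]; V=hsv[...,2]; print(n)
    for nm,m in (("hook",(z>.215)&(z<.265)&(x>-.1)&(x<-.02)&(abs(y)<.03)&(V>60)&(hsv[...,1]<70)),("loopbar",(z>.208)&(z<.223)&(abs(x)<.03)&(abs(y)<.045)&(V>60)),("rim",(z>.095)&(z<.108)&(abs(x+.065)<.08)&(abs(y)<.08)&(hsv[...,1]<70)&(V>60))):
        print(nm,m.sum(),*[np.percentile(c[m],[1,50,99]).round(4) for c in (x,y,z)])
        if nm!="loopbar": print(cv2.minAreaRect(np.c_[x[m],y[m]].astype(np.float32)*1000))
```

```text
False 21.2 [ 0.54965079 -0.03253743  0.16048237] [ 0.54971777 -0.03240788  0.1605    ] [ 0.57153754  0.40674532 -2.38530472] 0.013887529463519453
side
hook 140 [-0.0927 -0.077  -0.0489] [-0.0093  0.0017  0.0086] [0.2178 0.2457 0.2548]
((-70.7131576538086, -0.26010990142822266), (19.638778686523438, 45.52887725830078), 87.72516632080078)
loopbar 46 [-0.0031 -0.0008  0.0025] [-0.0298  0.0004  0.0311] [0.2145 0.2187 0.2226]
rim 184 [-0.1155 -0.0512 -0.0153] [-0.0577  0.0312  0.0557] [0.0967 0.1006 0.1059]
((-65.38156127929688, -0.7085151672363281), (100.53961181640625, 114.8969497680664), 0.02975628525018692)
top
hook 172 [-0.093  -0.0738 -0.0488] [-0.0089 -0.0013  0.0069] [0.2164 0.2487 0.2558]
((-70.49674987792969, -1.0682792663574219), (15.953073501586914, 45.22793197631836), 89.90290832519531)
loopbar 68 [-0.0034 -0.0011  0.0027] [-0.0288 -0.0028  0.0256] [0.2134 0.2189 0.2225]
rim 220 [-0.1143 -0.0324 -0.0159] [-0.0563 -0.011   0.0539] [0.0969 0.1013 0.106 ]
((-65.41806030273438, -1.210845947265625), (99.79553985595703, 110.51195526123047), 0.24247750639915466)
```

View pics/side9c.png

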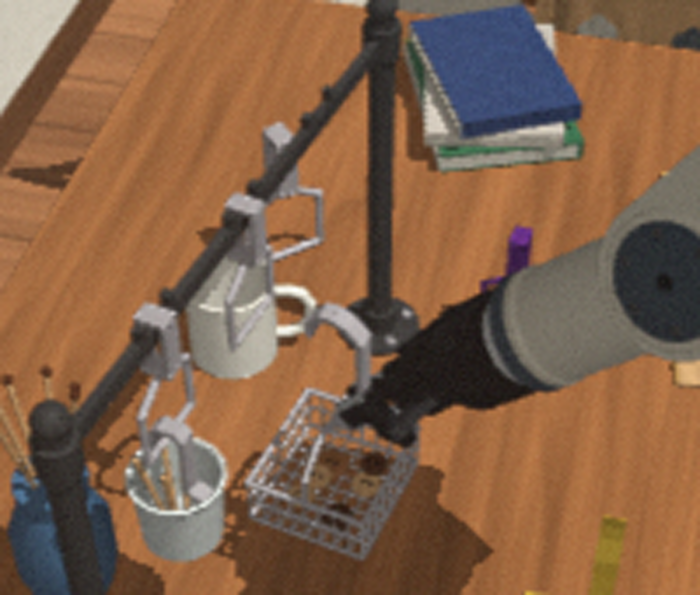

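View pics/wrist9.png

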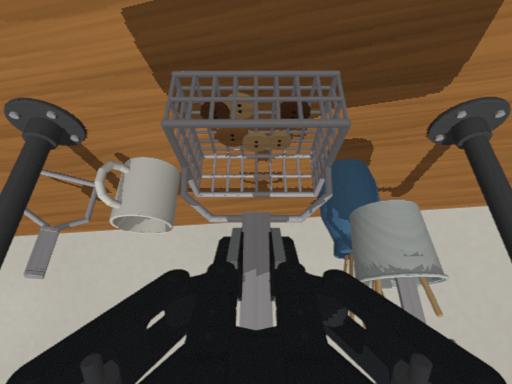

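The hook measures x −93…−49 mm, y≈−1 mm, top z 0.255. The loop bar is at x≈−1 mm and z 0.214–0.220, and the yaws match, so the tip clears the bar by about 10 mm. I insert the hook through the loop.

Run:
```python
from h import *
from plant import bot
r=bot.servo_line(bt(-.001,-.0015,.057),QR,feed=.05,f_stop=5)
bot.sleep(.2)
o=bot.get_obs(); print(r,o['time_s'],o['ee_pos'],bt(-.001,-.0015,.057),o['ft_force'],o['grip_width'])
d={}
for n in ("side","top","wrist"):
    oo=bot.get_obs(); im,dp=bot.get_image(n); d[n]=(im,dp,bot.camera_params(n),oo); cv2.imwrite(f"pics/{n}10.png",im[:,:,::-1])
    if n=="side": cv2.imwrite("pics/side10c.png",cv2.resize(im[110:230,180:320,::-1],None,fx=5,fy=5,interpolation=cv2.INTER_CUBIC))
    if n=="top": cv2.imwrite("pics/top10c.png",cv2.resize(im[130:250,180:320,::-1],None,fx=5,fy=5,interpolation=cv2.INTER_CUBIC))
pickle.dump(d,open("s10.pkl","wb"))
```

```text
False 22.9833 [ 0.6124693  -0.04400592  0.16047817] [ 0.61264911 -0.04405462  0.1605    ] [ 0.25131074  1.07521661 -3.32394771] 0.01405611904285734
```

View pics/side10c.png

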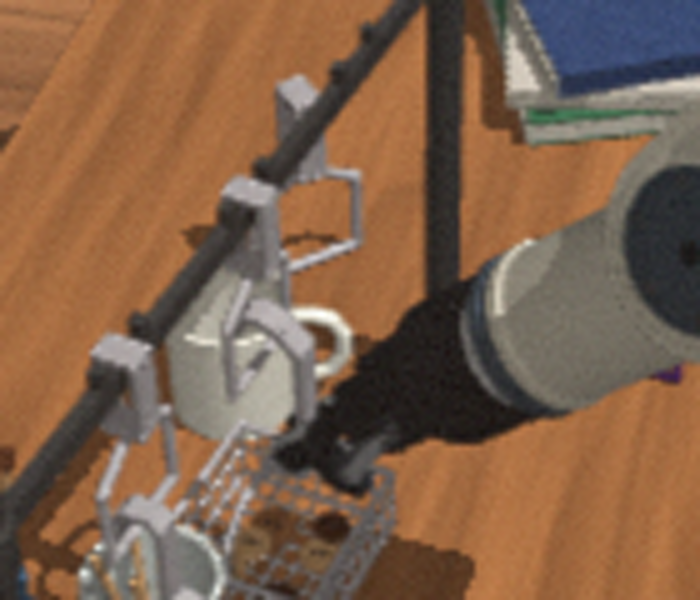

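View pics/top10c.png

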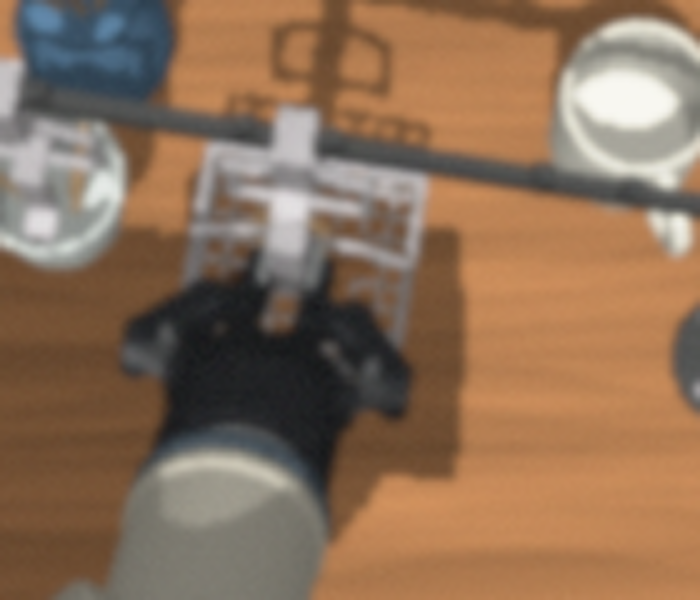

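The side view shows the hook through the stirrup, with its tip at (258,360) beyond the loop bar and no contact force. I lower it.

Run:
```python
from h import *
from plant import bot
r=bot.servo_line(bt(-.001,-.0015,.033),QR,feed=.04,f_stop=5)
o=bot.get_obs(); print(r,o['time_s'],o['ee_pos'],o['ft_force'])
if not r:
    r=bot.servo_line(bt(-.001,-.0015,.0265),QR,feed=.015,f_stop=1.8)
    o=bot.get_obs(); print(r,o['time_s'],o['ee_pos'],o['ee_pos'][2]-.1035,o['ft_force'])
d={}
for n in ("side","top","wrist"):
    oo=bot.get_obs(); im,dp=bot.get_image(n); d[n]=(im,dp,bot.camera_params(n),oo); cv2.imwrite(f"pics/{n}11.png",im[:,:,::-1])
    if n=="side": cv2.imwrite("pics/side11c.png",cv2.resize(im[110:230,180:320,::-1],None,fx=5,fy=5,interpolation=cv2.INTER_CUBIC))
pickle.dump(d,open("s11.pkl","wb"))
for n in ("side","top"):
    im,dp,p,oo=d[n]; P=cloud(dp,p); hsv=cv2.cvtColor(im,cv2.COLOR_RGB2HSV)
    x=(P-np.r_[M,0])@XR;y=(P-np.r_[M,0])@YR;z=P[...,2]; V=hsv[...,2]; print(n)
    for nm,m in (("hook",(z>.2)&(z<.24)&(x>-.04)&(x<.03)&(abs(y)<.011)&(V>60)&(hsv[...,1]<70)),("loopbar",(z>.208)&(z<.223)&(abs(x)<.03)&(abs(y)<.045)&(abs(y)>.012)&(V>60))):
        print(nm,m.sum(),*[np.percentile(c[m],[1,50,99]).round(4) for c in (x,y,z)])
```

```text
False 23.8833 [ 0.61279318 -0.04405478  0.13664786] [ 0.03085305  0.29439162 -2.43533439]
True 24.2833 [ 0.61304687 -0.04418414  0.13134489] 0.027844891256455687 [ 0.11238305 -0.12754694  3.31093648]
side
hook 119 [-0.0287 -0.0121  0.0137] [-0.0103  0.0011  0.0095] [0.2011 0.2176 0.2264]
loopbar 30 [-0.0041 -0.0015  0.0023] [-0.0325 -0.0009  0.0314] [0.2148 0.2188 0.2228]
top
hook 122 [-0.0294 -0.0144  0.0069] [-0.009  -0.0013  0.0088] [0.2016 0.2192 0.2273]
loopbar 40 [-0.0039 -0.002   0.0018] [-0.0328 -0.0144  0.0283] [0.2142 0.2191 0.2228]
```

View pics/side11c.png

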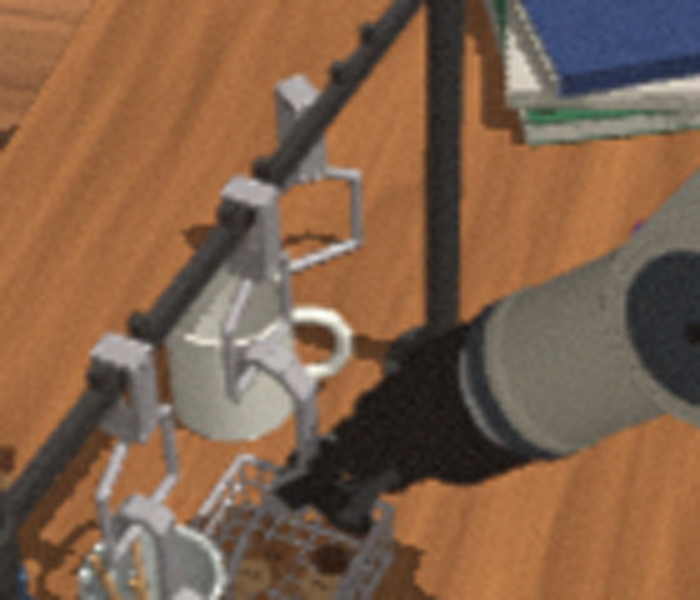

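Contact came at an underside height of 27.8 mm (28 expected), with the hook over the bar, tip beyond it and stem in front. I release and back straight away.

Run:
```python
from h import *
from plant import bot
bot.release()
o=bot.get_obs(); print(o['time_s'],o['grip_width'],o['ft_force'])
p=o['ee_pos']
r=bot.servo_line(p-.04*XR,QR,feed=.06,f_stop=6); print(r)
r=bot.servo_line(p-.085*XR,QR,feed=.1,f_stop=6); print(r)
bot.sleep(.5)
d={}
for n in ("side","top","wrist"):
    oo=bot.get_obs(); im,dp=bot.get_image(n); d[n]=(im,dp,bot.camera_params(n),oo); cv2.imwrite(f"pics/{n}12.png",im[:,:,::-1])
    if n=="side": cv2.imwrite("pics/side12c.png",cv2.resize(im[100:260,160:320,::-1],None,fx=3.7,fy=3.7,interpolation=cv2.INTER_CUBIC))
print(oo['time_s'],oo['ee_pos'],np.round(oo['joint_pos'],2))
for n in ("side","top"):
    im,dp,p,oo=d[n]; P=cloud(dp,p); hsv=cv2.cvtColor(im,cv2.COLOR_RGB2HSV)
    x=(P-np.r_[M,0])@XR;y=(P-np.r_[M,0])@YR;z=P[...,2]; V=hsv[...,2]; print(n)
    for nm,m in (("hook",(z>.2)&(z<.24)&(x>-.04)&(x<.03)&(abs(y)<.011)&(V>60)&(hsv[...,1]<70)),("eye",(z>.3295)&(z<.334)&(abs(x)<.02)&(abs(y)<.012)&(V>75)),("rim",(z>.06)&(z<.085)&(abs(x)<.08)&(abs(y)<.08)&(hsv[...,1]<70)&(V>60))):
        print(nm,m.sum(),*[np.percentile(c[m],[1,50,99]).round(4) for c in (x,y,z)])
```

```text
25.125 0.0854320865785795 [-0.0521763   0.33187777 -0.0366317 ]
False
False
27.1417 [ 0.52828393 -0.02848885  0.13025031] [0.05 0.24 2.47 3.6  0.37 1.3 ]
side
hook 113 [-0.0284 -0.0116  0.0123] [-0.0096  0.0008  0.01  ] [0.2024 0.2186 0.2268]
eye 21 [-0.0115 -0.0007  0.0098] [-0.0088 -0.0016  0.0067] [0.3295 0.3304 0.3317]
rim 177 [-0.0496 -0.0243  0.0511] [-0.0556 -0.0044  0.0547] [0.0603 0.0713 0.0794]
top
hook 121 [-0.0286 -0.0139  0.0062] [-0.0102 -0.0015  0.0093] [0.2024 0.2197 0.2275]
eye 45 [-0.0116  0.0012  0.0102] [-0.0099 -0.0031  0.0047] [0.3295 0.3305 0.3329]
rim 246 [-0.0505 -0.0233  0.0502] [-0.0562 -0.0151  0.0542] [0.0669 0.0721 0.0781]
```

View pics/side12c.png

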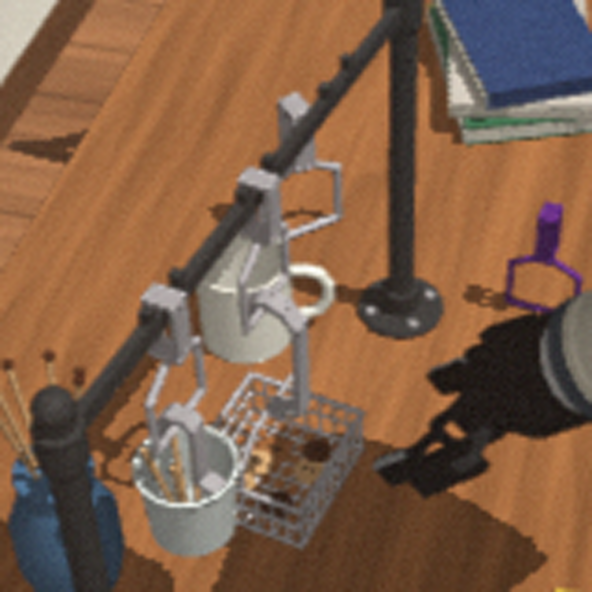

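View pics/wrist12.png

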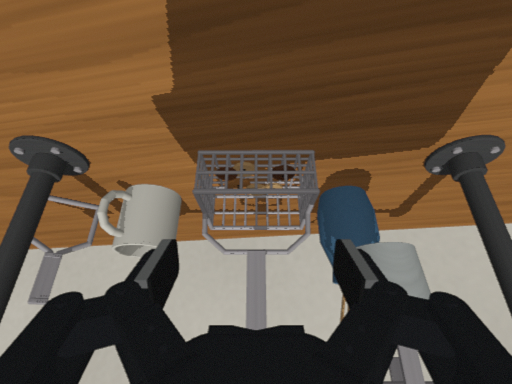

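The basket hangs level (rim z 0.072, hook over the bar) with the buttons inside, and the gripper is clear. I hand the job in.

Run:
```python
from plant import bot
bot.sleep(.3); bot.job_done(); print(bot.get_obs()['time_s'])
```

```text
the job is handed in; nothing more can be done
the job is handed in; nothing more can be done
```

The job is done and handed in at about 27.5 s, inside the 64 s limit.

- **Hanger:** I gripped the empty hanger's eye from above, lifted it about 16 mm over the lugs, slid it 120 mm and seated it in the middle station. The last pictures put its eye at y ≈ −10 to +7 mm, between the two lugs centred at ±18 mm.
- **Basket:** I pinched the stem with the hand leaning back 45° and lifted it upright, with no slip or tilt seen. I turned it to the rail's angle, passed the hook through the loop and lowered it. It touched with the basket's underside at 27.8 mm, where 28 mm was expected. I then let go and backed straight away.

In the last checks the basket hangs level, with its rim about 72 mm above the table all round, the hook over the loop's bar and the buttons still inside. The gripper is well behind it and touches nothing. The cup hanger, needle jar and mug look unmoved.

The cameras disagreed by about 2 mm on where the rail is, which was well within the clearances. No check failed.

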